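# Swap the dust extraction over between two sanding hoods

## Robot

A 6-joint arm with a two-finger parallel gripper is mounted at the origin on the work surface. World frame = base frame: x ahead of the robot, y to its left, z up, the work surface at z = 0. Lengths are in mm, angles in degrees, forces in N, time in s.
With the tool pointing down it reaches from about 275 to 725 mm from the base axis. Payload 15.9 kg.
Tool frame: the origin (TCP) lies where the fingers leave the gripper's body, on its centre line; the fingertips stand 73 mm ahead of it and the grasp point (between the pads) lies 54 mm ahead of it (ctrl.grip_point_offset is the distance from the TCP to the grasp point, in mm); z points along the fingers, x is the direction in which the jaws open and shut, and the axes are right-handed (so a half turn about z gives the same grasp; the last joint's range is limited). The gripper opens to 85 mm and grips with 20 to 120 N. Pads are 22 mm wide; open, the fingers measure 114 mm over their backs; the gripper's body (76 mm by 85 mm) begins 54 mm behind the grasp point. The pads swing forward as they close: fully open they stand 13 mm farther back than shut.
Start: joints at [-67.437, 12.198, -1.971, 75.831, 0, 90], TCP at [191.843, -461.716, 303.906] pointing down, gripper open.
Joint ranges: [-170.91, 170.91], [-42.67, 98.43], [-65.05, 77.54], [-120.47, 116.71], [-90, 82.35], [-180, 180]. Speed limits (degrees/s): [108.29, 108.29, 136.94, 147.25, 180, 180].

## Interface

Orientations are given as a 3x3 rotation matrix whose columns are the frame's x, y, z axes.
In Python, from bench import telemetry, eyes, close_job, ctrl gives the robot as it stands.
- The arm moves only by the tool arm_command, never from a script. Its argument "commands" is one flat list of numbers, 7 for each row, row after row: the shift along the tool's x, y, z in units of 25 mm (1.0 is 25 mm), then the turn, a rotation vector about the tool's x, y, z in degrees, then the finger opening in mm, from 0 to 85.4. A call has exactly 10 rows; each row is the pose to reach, as a shift and turn from the pose commanded when the call began, along the tool's axes at that moment; what a row does not reach only later rows make up. A row lasts 1/10 s, in which the tool goes at most 50 mm and 8.59 degrees, less where a joint would pass 70% of its speed; a pose out of reach is approached as far as the arm can. A call with a gripper value outside its range is refused whole. The fingers move at their own pace and stop on an object; "force" is the grip in N (left out, the last holds). Time passes only in rows, so rows that repeat a pose let the fingers close, or fill a call up. It gives the time, the measured TCP pose, the force and the opening at its end, in the units of the state.
- telemetry.sense(): the state, without advancing time (a new reading comes with each control period).
- eyes.grab_frame(name): name is "scene" or "top" or "wrist"; returns the picture (420x560x3 uint8, red, green, blue); there is no depth.
- eyes.camera_params(name): a dict with "fx", "fy", "cx", "cy" (pixels), "dist_coeffs" ([k1, k2, p1, p2, k3] as OpenCV has them; the pictures are not rectified), "xyz" and "orientation" of the camera in the world. Camera axes: x right, y down, z forward; pixel columns grow to the right and rows downward; lengths in mm; the calibration is good to about 2 mm. A picture is of the moment at which its call begins: read the wrist's pose just before it. camera_params takes no time and is no camera call; for the wrist camera it gives the pose at the moment of the call.
- close_job(): hands the job in, once; it reports no verdict.
The state is a dict: "time": time; "qpos": joint angles; "qd": joint speeds; "tau": joint torques, N m; "tool_pos": TCP position; "eef_rot": TCP orientation; "force": force on the tool from outside, world axes, zero at the start; "wrist_torque": the same for the moment, N m; "grip_width": finger opening in mm.
Only numpy, scipy, OpenCV 4.12 (cv2) and the standard library are available. Lean on these libraries where they do the work, as an engineer would, in place of code of your own. Each camera call takes 0.05 s, during which the arm holds its last target.

## Task

Only one sanding hood on the spoon carver's bench may draw dust at a time. First shut the hood with the red handle bar by lowering its sash fully, then raise the sash of the hood with the blue handle bar until that bar is level with the yellow bands on its posts, and leave it there. Do not knock the amber jar that stands between the hoods.

Things in the scene. Friction and masses are not known exactly. Their poses are not given: they have to be found in the camera images.
- red_bar (a point): Centre of the red handle bar (160 mm long along y, 24 thick along x, 20 tall) on the top edge of a clear sash that slides up and down at the front of a bench hood. x points level into the hood, z up. Bar centre height over the bench: 205 mm fully shut, 285 level with the yellow bands, 305 at the upper stop. Starts 45 to 95 mm open. Stays where left; 12 N at most raises it, 5 N lowers it.
- blue_bar (a point): The same on the blue-barred hood; starts 0 to 25 mm open. Both hoods: fixed, 220 mm wide, 200 deep behind the bar, clear roof 160 above the bench. A guide post 22 mm thick, 310 tall stands at each side, 220 apart, with a yellow band 20 tall centred 285 above the bench. The bar is free in front, behind and above; under it the sash is 5 mm thick. Either hood may be on the left.
- jar: A closed amber glass jar with a steel lid, 60 mm across and 85 mm tall, standing loose on the bench near the gap between the two hoods. Origin at the centre of its underside, z up. It stays where it is.
Things that resemble listed ones, but are neither listed nor needed, are in the scene too. Several things have the shape of the jar; the one meant has the colours described above.

How it is judged (in metres and radians):
On the way, in this order (a step that is already met when the one before it is completed fails the run):
1. the red-barred sash is fully shut, within 10 mm (height (world z) of red_bar below 0.215 m), for 0.2 s.
2. the blue bar is level with the yellow bands, within 12 mm (height (world z) of blue_bar between 0.273 and 0.297 m), for 0.2 s.
At the end, for the whole second after the job is handed in: The red bar is down to within 10 mm of its shut height, the blue bar is within 12 mm of the height of the yellow bands, and the jar stands upright within 20 mm of where it was (all of step 2 and height (world z) of red_bar below 0.215 m and angle between jar's own z axis and vertical below 0.17 rad and distance of jar from where it was at the start of the episode below 0.02 m); the robot touches nothing.
It fails at once if the jar is knocked over or pushed more than 20 mm (angle between jar's own z axis and vertical above 0.35 rad or distance of jar from where it was at the start of the episode above 0.02 m).
It also fails if it takes over 54 s, if anything falls off the work surface, if the arm or the gripper's body presses on something with over 40 N, if the wrist force passes 120 N, or if a joint passes its speed limit or range.

## Working session

There is one attempt and no reset: what is moved stays moved. The work goes in short steps, Python scripts to look and compute and a tool call to move; the robot and the scene stay as the last step left them, time stands still between calls to the robot, and variables do not carry over. Pictures are saved under pics/ and viewed, and the job is handed in when it is done.

Besides the shell and the picture viewer there is one more tool, called after "Call:" as name(argument=value, ...) on one line, values as JSON. arm_command: Moves the arm, as the interface text tells. Its arguments: {"type":"object","properties":{"commands":{"type":"array","items":{"type":"number"}},"force":{"type":"number"}},"required":["commands"]}

```bash
mkdir -p pics; ls
python3 - <<'E'
from bench import telemetry, eyes, ctrl
import cv2
s=telemetry.sense();print(s)
for n in("scene","top","wrist"):
    print(n,eyes.camera_params(n))
    im=eyes.grab_frame(n);cv2.imwrite(f"pics/{n}0.png",im[:,:,::-1])
print(ctrl.grip_point_offset)
E
```

```text
pics
{'time': 0.0, 'qpos': array([-6.74353660e+01,  1.22250303e+01, -2.00752297e+00,  7.58301447e+01,
       -6.20386863e-04,  8.99998286e+01]), 'qd': array([-0.04892565,  0.03028653,  0.11453009,  0.03048987, -0.0712814 ,
        0.04858899]), 'tau': array([-2.03837844e-03, -6.86140394e+01,  4.87132466e+01,  1.70652318e-02,
       -1.39473914e-04, -2.44155211e-05]), 'tool_pos': array([ 191.7661158 , -461.49805344,  303.41909519]), 'eef_rot': array([[ 3.83727928e-01, -9.23446096e-01, -4.29904235e-04],
       [-9.23445548e-01, -3.83728169e-01,  1.00636052e-03],
       [-1.09428606e-03,  1.08245133e-05, -9.99999401e-01]]), 'force': array([0.48376416, 0.35406687, 0.86105289]), 'wrist_torque': array([0.01088933, 0.00580961, 0.01964464]), 'grip_width': 85.37707406246913}
scene {'fx': 383.06576909479276, 'fy': 383.06576909479276, 'cx': 274.7276830680653, 'cy': 210.86750434191595, 'dist_coeffs': array([-0.09832111,  0.        ,  0.        ,  0.        ,  0.        ]), 'xyz': array([923.81947824,  97.27668114, 704.63906882]), 'orientation': array([[-0.16284716,  0.75231426, -0.63836044],
   
[... 280 characters left out ...]
   ]), 'xyz': array([343.88499525,  -8.00764617, 935.40237904]), 'orientation': array([[-0.01205912, -0.99178942,  0.12731189],
       [-0.99987254,  0.01062806, -0.01191396],
       [ 0.01046306, -0.12743933, -0.99179118]])}
wrist {'fx': 331.8179386698571, 'fy': 331.8179386698571, 'cx': 281.62260046028473, 'cy': 209.41323384887102, 'dist_coeffs': array([-0.05611576,  0.        ,  0.        ,  0.        ,  0.        ]), 'xyz': array([ 262.48278349, -432.9475974 ,  373.48296767]), 'orientation': array([[ 3.83356933e-01, -8.81666525e-01, -2.75139238e-01],
       [-9.23600156e-01, -3.66100303e-01, -1.13724753e-01],
       [-4.61250643e-04,  2.97715815e-01, -9.54654430e-01]])}
53.900000000000006
```

View pics/scene0.png

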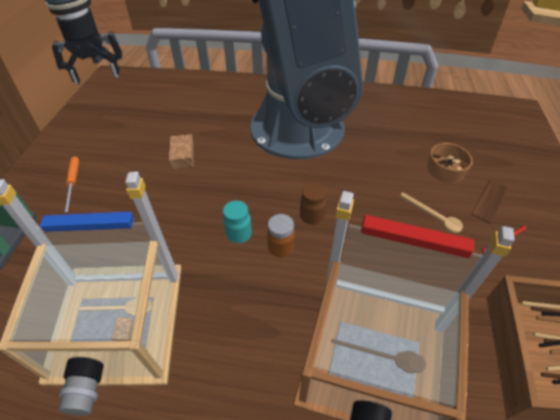

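View pics/top0.png

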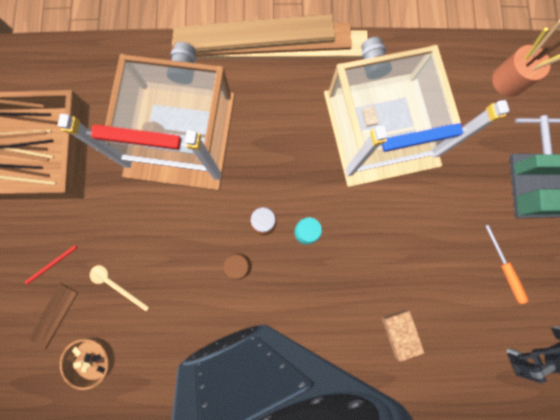

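View pics/wrist0.png

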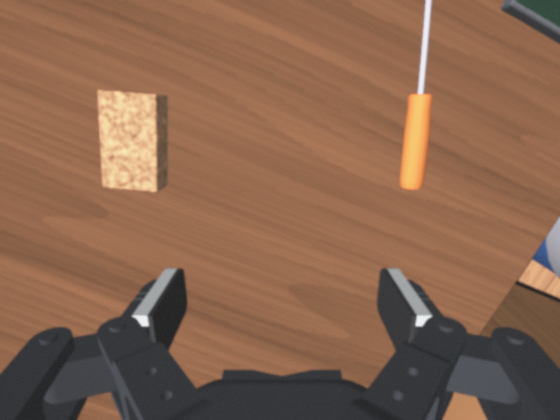

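The red-barred hood is on the robot's left (top view about 136,137) and the blue-barred one is on its right (about 423,137). The amber jar with the grey lid is at about (263,220) in the top view and (281,235) in the scene view. The teal and brown jars are decoys.

```bash
cat > h.py <<'E'
import numpy as np,cv2
from bench import telemetry,eyes,ctrl
def ray(n,px,P=None):
    P=P or eyes.camera_params(n)
    K=np.array([[P['fx'],0,P['cx']],[0,P['fy'],P['cy']],[0,0,1]])
    u=cv2.undistortPoints(np.array(px,float).reshape(-1,1,2),K,P['dist_coeffs']).reshape(-1,2)
    d=np.c_[u,np.ones(len(u))]@np.array(P['orientation']).T
    return np.array(P['xyz']),d/np.linalg.norm(d,axis=1)[:,None]
def onz(n,px,z,P=None):
    o,d=ray(n,px,P); return o+d*((z-o[2])/d[:,2])[:,None]
def tri(a,pa,b,pb):
    o1,d1=ray(a,pa);o2,d2=ray(b,pb);out=[]
    for u,v in zip(d1,d2):
        t=np.linalg.lstsq(np.c_[u,-v],o2-o1,rcond=None)[0]
        p,q=o1+t[0]*u,o2+t[1]*v; out.append(np.r_[(p+q)/2,np.linalg.norm(p-q)])
    return np.array(out)
def masks(rgb):
    h=cv2.cvtColor(rgb,cv2.COLOR_RGB2HSV).astype(int);H,S,V=h[...,0],h[...,1],h[...,2]
    return {'red':((H<5)|(H>174))&(S>190)&(V>90),'blue':(H>105)&(H<125)&(S>170)&(V>70),
     'yellow':(H>19)&(H<30)&(S>170)&(V>140)}
def blobs(m,amin=30):
    n,l,st,c=cv2.connectedComponentsWithStats(m.astype(np.uint8))
    return [(i,st[i],c[i],l==i) for i in range(1,n) if st[i][4]>=amin]
E
python3 - <<'E'
from h import *
np.set_printoptions(precision=1,suppress=True)
ends={}
for n in("scene","top"):
    im=cv2.imread(f"pics/{n}0.png")[:,:,::-1].copy();M=masks(im)
    for k,m in M.items():
        for i,st,c,l in sorted(blobs(m,20),key=lambda b:-b[1][4]):
            r=cv2.minAreaRect(np.argwhere(l)[:,::-1].astype(np.float32))
            print(n,k,st,c,cv2.boxPoints(r).ravel())
            if k!='yellow' and (n,k) not in ends: ends[n,k]=c
for k in('red','blue'):
    print(k,tri('scene',[ends['scene',k]],'top',[ends['top',k]]))
E
python3 - <<'E'
import cv2,numpy as np
a=cv2.imread('pics/top0.png');b=cv2.imread('pics/scene0.png')
cv2.imwrite('pics/z1.png',np.vstack([cv2.resize(a[90:190,50:250],None,fx=3,fy=3),cv2.resize(a[90:190,330:530],None,fx=3,fy=3)]))
cv2.imwrite('pics/z2.png',np.vstack([cv2.resize(b[180:280,320:520],None,fx=3,fy=3),cv2.resize(b[170:270,0:200],None,fx=3,fy=3)]))
E
```

```text
scene red [ 363  216  110   40 1870] [417.2 235.6] [361.  231.6 364.9 214.7 474.1 240.  470.1 257. ]
scene blue [  41  213   92   17 1246] [ 87.  221.2] [ 40.6 216.2 131.8 212.3 132.4 226.4  41.2 230.3]
scene yellow [130 191  11   5  36] [135.3 192.9] [130. 191. 140. 191. 140. 195. 130. 195.]
scene yellow [  0 198   9   5  26] [  3.  199.9] [  0. 202.   0. 198.   8. 198.   8. 202.]
top blue [384 125  77  25 721] [422.8 136.9] [382.4 140.6 458.9 124.  461.  133.6 384.5 150.2]Traceback (most recent call last):
  File "<stdin>", line 12, in <module>
KeyError: ('top', 'red')
```

View pics/z1.png

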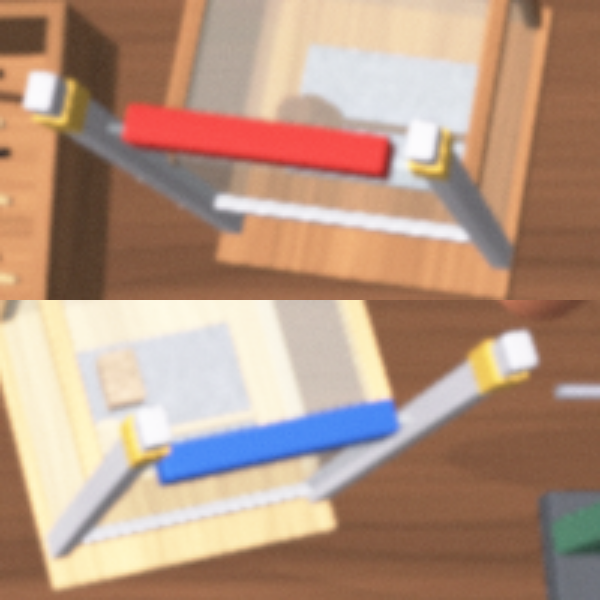

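View pics/z2.png

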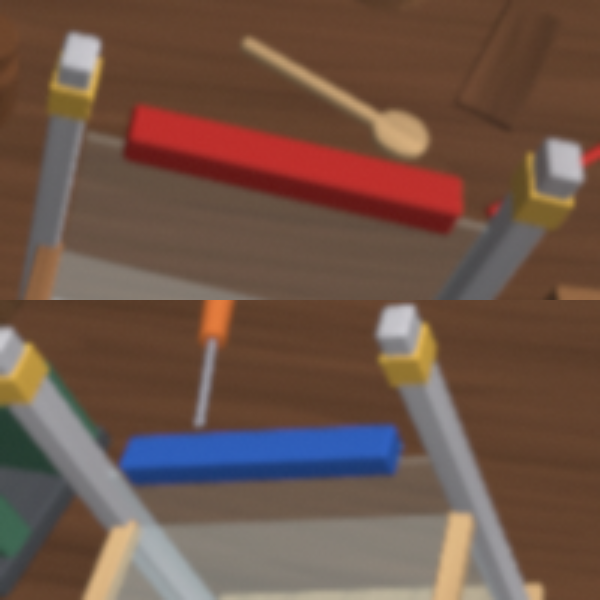

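Run:
```python
from h import *
np.set_printoptions(precision=1,suppress=True)
for k in('red','blue'):
    R={}
    for n in("scene","top"):
        im=cv2.imread(f"pics/{n}0.png")[:,:,::-1].copy()
        h=cv2.cvtColor(im,cv2.COLOR_RGB2HSV).astype(int);H,S,V=h[...,0],h[...,1],h[...,2]
        m=(((H<6)|(H>174))&(S>170)) if k=='red' else ((H>105)&(H<125)&(S>150))
        b=max(blobs(m,30),key=lambda b:b[1][4])[3]
        v=np.median(V[b]); top=b&(V>(0.82*np.percentile(V[b],80)))
        top=max(blobs(top,30),key=lambda b:b[1][4])
        r=cv2.minAreaRect(np.argwhere(top[3])[:,::-1].astype(np.float32));R[n]=(top[2],cv2.boxPoints(r))
        print(k,n,top[1],top[2],R[n][1].ravel(),r[1],np.percentile(V[b],[5,50,95]))
    t=tri('scene',[R['scene'][0]],'top',[R['top'][0]]);print('top-face centre',t)
    for n in R:
        w=onz(n,R[n][1],t[0,2]); print(n,w[:,:2].ravel(), onz(n,[R[n][0]],t[0,2]))
caps=[[65,121],[192.7,137],[380.7,132.3],[502.3,107.3]]
c=onz('top',caps,310);print('caps',c,np.linalg.norm(c[1]-c[0]),np.linalg.norm(c[3]-c[2]))
print('cap mids',(c[0]+c[1])/2,(c[2]+c[3])/2, np.degrees(np.arctan2((c[0]-c[1])[1],(c[0]-c[1])[0]))-90,np.degrees(np.arctan2((c[2]-c[3])[1],(c[2]-c[3])[0]))-90)
print('jar', tri('scene',[[281,224]],'top',[[263,220]]), 'others',onz('top',[[308,230],[236,266]],85))
```

```text
red scene [ 364  215  110   36 1308] [419.1 232.8] [363.1 225.8 365.8 214.3 475.4 239.6 472.7 251.1] (112.50470733642578, 11.767646789550781) [ 99.  177.5 190. ]
red top [ 92 125  87  23 976] [134.  136.1] [ 90.9 136.3  92.5 123.9 178.5 134.9 176.9 147.4] (86.70061492919922, 12.538400650024414) [197.2 248.  249. ]
top-face centre [[567.4 242.1 268.4   0.7]]
scene [566.6 161.8 544.1 165.4 567.9 323.5 589.  316.3] [[567.3 242.4 268.4]]
top [568.2 319.5 591.3 318.  568.3 162.  545.5 164.3] [[567.4 241.7 268.4]]
blue scene [ 41 212  91  14 896] [ 86.4 218.9] [ 40.6 215.7 130.9 211.8 131.3 221.9  41.  225.8] (10.103660583496094, 90.38412475585938) [112. 178. 186.]
blue top [383 125  79  25 780] [422.4 136.5] [381.7 139.8 459.6 123.1 461.7 133.1 383.8 149.8] (10.197083473205566, 79.6908950805664) [196. 244. 246.]
top-face centre [[ 579.1 -294.5  214.8    2.5]]
scene [ 585.6 -381.5  552.2 -221.   573.1 -211.2  606.2 -367.8] [[ 579.1 -293.   214.8]]
top [ 573.3 -215.5  606.9 -371.8  586.6 -374.5  553.5 -218.7] [[ 579.7 -295.7  214.8]]
caps [[ 582.   345.4  310. ]
 [ 550.5  127.6  310. ]
 [ 556.1 -187.1  310. ]
 [ 600.8 -401.9  310. ]] 220.06282177983672 219.38648899972364
cap mids [566.2 236.5 310. ] [ 578.4 -294.5  310. ] -8.225797815778051 11.762858792500907
jar [[434.3  19.5  81.1   2.1]] others [[410.9 -80.3  85. ]
 [334.4  77.5  85. ]]
```

```bash
cat >> h.py <<'E'
from scipy.spatial.transform import Rotation as Ro
def goto(p,phi,s=None):
    s=s or telemetry.sense(); R=np.array(s['eef_rot'])
    c,n=np.cos(np.radians(phi)),np.sin(np.radians(phi))
    T=np.array([[c,n,0],[n,-c,0],[0,0,-1.]])
    sh=R.T@(np.array(p,float)-s['tool_pos'])/25; rv=np.degrees(Ro.from_matrix(R.T@T).as_rotvec())
    print('t',round(s['time'],2),'pos',np.round(s['tool_pos'],1),'F',np.round(s['force'],1),'grip',round(s['grip_width'],1))
    print('shift',np.round(sh,2),'turn',np.round(rv,2))
E
python3 -c "
from h import *
goto([331,-118,370],-38)"
```

```text
t 0.15 pos [ 191.8 -461.6  303.5] F [ 0.3 -0.   0.5] grip 84.9
shift [-10.56 -10.42  -2.65] turn [-1.000e-02  5.000e-02 -2.944e+01]
```

Call:
arm_command(commands=[-1, -1, -1, 0, 0, -3, 0, -2.1, -2.1, -2, 0, 0, -6, 0, -3.2, -3.1, -2.65, 0, 0, -9, 0, -4.3, -4.2, -2.65, 0, 0, -12, 0, -5.4, -5.3, -2.65, 0, 0, -15, 0, -6.5, -6.4, -2.65, 0, 0, -18, 0, -7.6, -7.5, -2.65, 0, 0, -21, 0, -8.7, -8.6, -2.65, 0, 0, -24, 0, -9.8, -9.7, -2.65, 0, 0, -27, 0, -10.6, -10.4, -2.65, 0, 0, -29.4, 0], force=40)

```text
time: 1.15
tool_pos: [330.6, -115.3, 370.1]
eef_rot: [[0.79, -0.614, 0.0], [-0.614, -0.79, 0.0], [0.0, -0.0, -1.0]]
force: [0.7, -0.7, 0.4]
grip_width: -0.2
```

```bash
python3 -c "
from h import *
goto([460,225,370],-8.2)"
```

```text
t 1.15 pos [ 330.6 -115.3  370.1] F [ 0.7 -0.7  0.4] grip -0.2
shift [-4.270e+00 -1.392e+01  1.000e-02] turn [-1.000e-02 -0.000e+00 -2.965e+01]
```

Call:
arm_command(commands=[-0.4, -1.4, 0, 0, 0, -3, 0, -0.85, -2.8, 0, 0, 0, -6, 0, -1.3, -4.2, 0, 0, 0, -9, 0, -1.7, -5.6, 0, 0, 0, -12, 0, -2.15, -7, 0, 0, 0, -15, 0, -2.6, -8.4, 0, 0, 0, -18, 0, -3, -9.8, 0, 0, 0, -21, 0, -3.45, -11.2, 0, 0, 0, -24, 0, -3.9, -12.6, 0, 0, 0, -27, 0, -4.3, -13.9, 0, 0, 0, -29.6, 0])

```text
time: 2.15
tool_pos: [459.9, 224.4, 369.9]
eef_rot: [[0.99, -0.144, -0.0], [-0.144, -0.99, -0.0], [-0.0, 0.0, -1.0]]
force: [0.7, -0.5, 0.4]
grip_width: 0.1
```

```bash
python3 -c "
from h import *
goto([567,241,370],-8.2)
goto([567,241,287],-8.2)"
```

```text
t 2.15 pos [459.9 224.4 369.9] F [ 0.7 -0.5  0.4] grip 0.1
shift [ 4.14 -1.27 -0.01] turn [ 0.01  0.02 -0.09]
t 2.15 pos [459.9 224.4 369.9] F [ 0.7 -0.5  0.4] grip 0.1
shift [ 4.14 -1.28  3.31] turn [ 0.01  0.02 -0.09]
```

Call:
arm_command(commands=[0.8, -0.25, 0, 0, 0, 0, 0, 1.6, -0.5, 0, 0, 0, 0, 0, 2.4, -0.75, 0, 0, 0, 0, 0, 3.2, -1, 0, 0, 0, 0, 0, 4.1, -1.3, 0, 0, 0, 0, 0, 4.1, -1.3, 0, 0, 0, 0, 0, 4.1, -1.3, 0.3, 0, 0, 0, 0, 4.1, -1.3, 0.6, 0, 0, 0, 0, 4.1, -1.3, 0.8, 0, 0, 0, 0, 4.1, -1.3, 0.8, 0, 0, 0, 0])

```text
time: 3.15
tool_pos: [565.1, 239.6, 349.5]
eef_rot: [[0.989, -0.147, -0.001], [-0.147, -0.989, -0.0], [-0.001, 0.001, -1.0]]
force: [-0.7, -1.3, 0.5]
grip_width: -0.3
```

```bash
python3 -c "
from h import *
im=eyes.grab_frame('scene');cv2.imwrite('pics/s1.png',im[:,:,::-1])
goto([567,241,287],-8.2)"
```

```text
t 3.2 pos [565.3 239.7 350.1] F [0.8 0.2 1.1] grip 0.2
shift [ 0.06 -0.06  2.52] turn [ 0.01  0.02 -0.23]
```

View pics/s1.png

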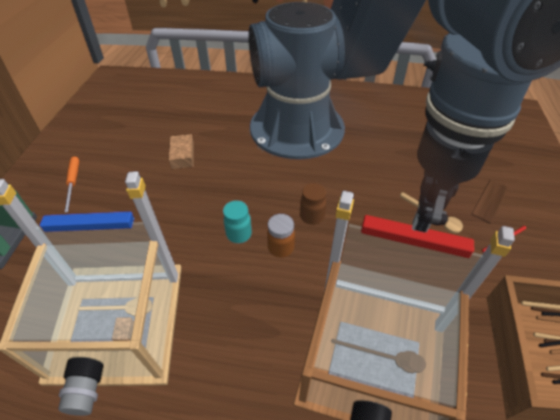

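The closed fingertips are just above the middle of the red bar (about 425,222). Next I push down.

Call:
arm_command(commands=[0.1, 0, 0.25, 0, 0, 0, 0, 0.1, 0, 0.5, 0, 0, 0, 0, 0.1, 0, 0.8, 0, 0, 0, 0, 0.1, 0, 1.1, 0, 0, 0, 0, 0.1, 0, 1.4, 0, 0, 0, 0, 0.1, 0, 1.7, 0, 0, 0, 0, 0.1, 0, 2, 0, 0, 0, 0, 0.1, 0, 2.25, 0, 0, 0, 0, 0.1, 0, 2.4, 0, 0, 0, 0, 0.1, 0, 2.45, 0, 0, 0, 0])

```text
time: 4.2
tool_pos: [568.2, 239.4, 288.4]
eef_rot: [[0.989, -0.147, -0.001], [-0.147, -0.989, -0.0], [-0.001, 0.0, -1.0]]
force: [0.0, -0.6, 3.3]
grip_width: 0.0
```

```bash
python3 -c "
from h import *
im=eyes.grab_frame('scene');cv2.imwrite('pics/s2.png',im[:,:,::-1])
goto([567,241,287],-8.2)"
```

```text
t 4.25 pos [568.1 239.4 288.4] F [0.6 0.5 0.3] grip 0.4
shift [-0.05 -0.06  0.06] turn [ 0.02  0.04 -0.23]
```

View pics/s2.png

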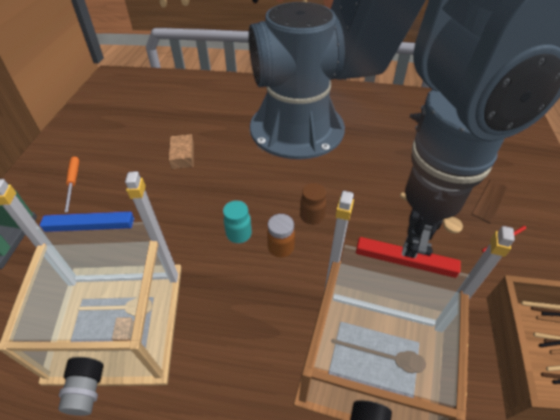

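Call:
arm_command(commands=[0, 0, 0.03, 0, 0, 0, 0, 0, 0, 0.06, 0, 0, 0, 0, 0, 0, 0.08, 0, 0, 0, 0, 0, 0, 0.1, 0, 0, 0, 0, 0, 0, 0.12, 0, 0, 0, 0, 0, 0, 0.14, 0, 0, 0, 0, 0, 0, 0.16, 0, 0, 0, 0, 0, 0, 0.16, 0, 0, 0, 0, 0, 0, 0.16, 0, 0, 0, 0, 0, 0, 0.16, 0, 0, 0, 0])

```text
time: 5.25
tool_pos: [568.1, 239.3, 287.5]
eef_rot: [[0.989, -0.147, 0.002], [-0.147, -0.989, 0.001], [0.002, -0.001, -1.0]]
force: [-11.8, -4.6, 30.2]
grip_width: -0.3
```

The stop is felt: 30 N at TCP z 287.5, so the red bar is shut. Next I retract.

Call:
arm_command(commands=[0, 0, -0.5, 0, 0, 0, 0, 0, 0, -1.5, 0, 0, 0, 0, 0, 0, -2.5, 0, 0, 0, 0, 0, 0, -3.4, 0, 0, 0, 0, -1, 0, -3.7, 0, 0, 0, 0, -2, 0.3, -3.7, 0, 0, 0, 0, -3, 0.6, -3.7, 0, 0, 0, 0, -4, 0.8, -3.7, 0, 0, 0, 0, -4.4, 1, -3.7, 0, 0, 0, 0, -4.4, 1, -3.7, 0, 0, 0, 0])

```text
time: 6.25
tool_pos: [454.7, 230.7, 378.1]
eef_rot: [[0.989, -0.146, 0.001], [-0.146, -0.989, 0.0], [0.001, -0.0, -1.0]]
force: [1.1, 0.0, 0.1]
grip_width: -0.2
```

```bash
python3 -c "
from h import *
goto([460,-40,378],2)
goto([470,-270,378],11.7)"
```

```text
t 6.25 pos [454.7 230.7 378.1] F [1.1 0.  0.1] grip -0.2
shift [ 1.79 10.68  0.  ] turn [ -0.03  -0.03 -10.4 ]
t 6.25 pos [454.7 230.7 378.1] F [1.1 0.  0.1] grip -0.2
shift [ 3.53 19.72 -0.  ] turn [-2.00e-02 -4.00e-02 -2.01e+01]
```

Call:
arm_command(commands=[0.2, 1, 0, 0, 0, -1, 0, 0.4, 2.1, 0, 0, 0, -2, 0, 0.6, 3.2, 0, 0, 0, -3, 0, 0.8, 4.3, 0, 0, 0, -4, 0, 1, 5.4, 0, 0, 0, -5, 0, 1.2, 6.5, 0, 0, 0, -6, 0, 1.4, 7.6, 0, 0, 0, -7, 0, 1.5, 8.7, 0, 0, 0, -8, 0, 1.7, 9.8, 0, 0, 0, -9, 0, 1.8, 10.7, 0, 0, 0, -10, 0])

```text
time: 7.25
tool_pos: [461.7, -42.0, 377.3]
eef_rot: [[1.0, 0.027, -0.0], [0.027, -1.0, -0.0], [-0.0, 0.0, -1.0]]
force: [-0.4, 0.9, -0.1]
grip_width: -0.3
```

```bash
python3 -c "
from h import *
goto([470,-270,378],11.7)
for n in ('top','scene'):
  im=eyes.grab_frame(n);cv2.imwrite('pics/%s3.png'%n,im[:,:,::-1])
"
```

```text
t 7.25 pos [461.7 -42.  377.3] F [-0.4  0.9 -0.1] grip -0.3
shift [ 0.08  9.13 -0.03] turn [ 1.000e-02  1.000e-02 -1.014e+01]
```

View pics/scene3.png

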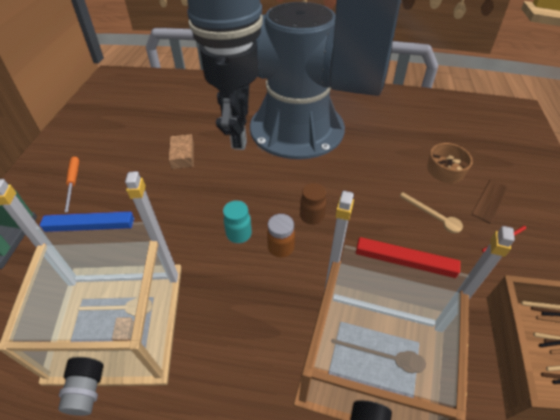

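The red bar is low at about (408,256) and the jar is undisturbed at (281,235). I'll measure the red height, then carry on.

```bash
cat >> h.py <<'E'
def bar(k,fs,ft):
    R={}
    for n,f in(("scene",fs),("top",ft)):
        im=cv2.imread(f)[:,:,::-1].copy()
        h=cv2.cvtColor(im,cv2.COLOR_RGB2HSV).astype(int);H,S,V=h[...,0],h[...,1],h[...,2]
        m=(((H<6)|(H>174))&(S>170)) if k=='red' else ((H>105)&(H<125)&(S>150))
        b=max(blobs(m,30),key=lambda b:b[1][4])[3]
        top=max(blobs(b&(V>(0.82*np.percentile(V[b],80))),30),key=lambda b:b[1][4])
        R[n]=top[2]
    t=tri('scene',[R['scene']],'top',[R['top']]);print(k,'top-face centre',np.round(t,1),R)
E
python3 -c "
from h import *
bar('red','pics/scene3.png','pics/top3.png')
bar('blue','pics/scene3.png','pics/top3.png')"
```

```text
red top-face centre [[567.7 245.9 215.1   7.6]] {'scene': array([409.4505589 , 254.41616509]), 'top': array([139.66239316, 144.72649573])}Traceback (most recent call last):
  File "<string>", line 4, in <module>
    bar('blue','pics/scene3.png','pics/top3.png')
    ~~~^^^^^^^^^^^^^^^^^^^^^^^^^^^^^^^^^^^^^^^^^^
  File "h.py", line 38, in bar
    b=max(blobs(m,30),key=lambda b:b[1][4])[3]
      ~~~^^^^^^^^^^^^^^^^^^^^^^^^^^^^^^^^^^
ValueError: max() iterable argument is empty
```

Call:
arm_command(commands=[0, 0.9, 0, 0, 0, -1, 10, 0, 1.8, 0, 0, 0, -2, 20, 0, 2.7, 0, 0, 0, -3, 30, 0, 3.6, 0, 0, 0, -4, 40, 0, 4.5, 0, 0, 0, -5, 50, 0, 5.4, 0, 0, 0, -6, 60, 0, 6.3, 0, 0, 0, -7, 70, 0, 7.2, 0, 0, 0, -8, 70, 0.1, 8.1, 0, 0, 0, -9, 70, 0.1, 9.1, 0, 0, 0, -10.1, 70])

```text
time: 8.35
tool_pos: [470.6, -268.4, 377.2]
eef_rot: [[0.979, 0.203, -0.0], [0.203, -0.979, 0.0], [0.0, -0.0, -1.0]]
force: [-0.2, 0.7, 0.1]
grip_width: 70.0
```

```bash
python3 -c "
from h import *
goto([579,-294.5,378],11.8)
P=eyes.camera_params('wrist');im=eyes.grab_frame('wrist');cv2.imwrite('pics/w4.png',im[:,:,::-1])
"
```

```text
t 8.35 pos [ 470.6 -268.4  377.2] F [-0.2  0.7  0.1] grip 70.0
shift [ 4.03  1.9  -0.03] turn [-0.02 -0.   -0.09]
```

View pics/w4.png

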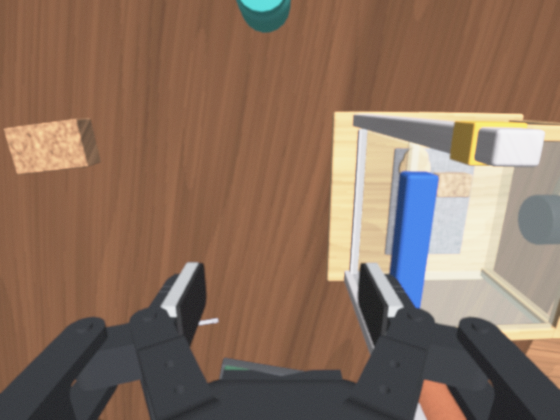

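Red measures top face 215, which is shut. In the wrist view the blue bar runs parallel to the pads at about (412,240). Next I move over it.

Call:
arm_command(commands=[0.6, 0.3, 0, 0, 0, 0, 70, 1.2, 0.6, 0, 0, 0, 0, 70, 1.8, 0.9, 0, 0, 0, 0, 70, 2.4, 1.2, 0, 0, 0, 0, 70, 3, 1.5, 0, 0, 0, 0, 70, 3.6, 1.8, 0, 0, 0, 0, 70, 4, 1.9, 0, 0, 0, 0, 70, 4, 1.9, 0.5, 0, 0, 0, 70, 4, 1.9, 0.8, 0, 0, 0, 70, 4, 1.9, 0.8, 0, 0, 0, 70])

```text
time: 9.4
tool_pos: [577.3, -293.7, 356.1]
eef_rot: [[0.979, 0.202, -0.002], [0.202, -0.979, 0.001], [-0.002, -0.001, -1.0]]
force: [-1.2, 0.6, 0.1]
grip_width: 70.2
```

```bash
python3 -c "
from h import *
goto([579,-294.5,259],11.8)
P=eyes.camera_params('wrist');im=eyes.grab_frame('wrist');cv2.imwrite('pics/w5.png',im[:,:,::-1])
h=cv2.cvtColor(im,cv2.COLOR_RGB2HSV).astype(int);H,S,V=h[...,0],h[...,1],h[...,2]
b=max(blobs((H>105)&(H<125)&(S>150),30),key=lambda b:b[1][4]);m=b[3]
print(b[1])
s=telemetry.sense();R=s['eef_rot']
for r in range(b[1][1]+5,b[1][1]+b[1][3]-5,15):
    c=np.where(m[r])[0]; w=onz('wrist',[[c.min(),r],[c.max()+1,r]],215,P)
    print(r,np.round((w-s['tool_pos'])@R,1)[:,:2].ravel(),V[r,c.min()],V[r,c.max()])
"
```

```text
t 9.4 pos [ 577.3 -293.7  356.1] F [-1.2  0.6  0.1] grip 70.2
shift [0.07 0.05 3.88] turn [-0.08  0.09 -0.14]
[ 267  108   36  220 7172]
113 [ -8.7 -71.6  13.4 -71.6] 175 182
128 [ -8.8 -62.6  12.9 -62.6] 173 193
143 [ -8.9 -53.4  13.1 -53.4] 168 189
158 [ -8.4 -43.9  13.3 -43.9] 181 187
173 [ -8.5 -34.2  13.4 -34.2] 176 183
188 [ -8.6 -24.3  12.9 -24.3] 174 197
203 [ -8.8 -14.1  13.1 -14.1] 169 194
218 [-8.2 -3.6 13.3 -3.6] 181 191
233 [-8.3  7.2 13.5  7.2] 177 188
248 [-8.5 18.3 13.7 18.3] 170 184
263 [-8.6 29.8 13.9 29.8] 166 181
278 [-8.8 41.7 14.1 41.7] 155 175
293 [-8.9 53.9 13.6 53.9] 149 189
308 [-8.3 66.6 13.8 66.6] 170 185
```

View pics/w5.png

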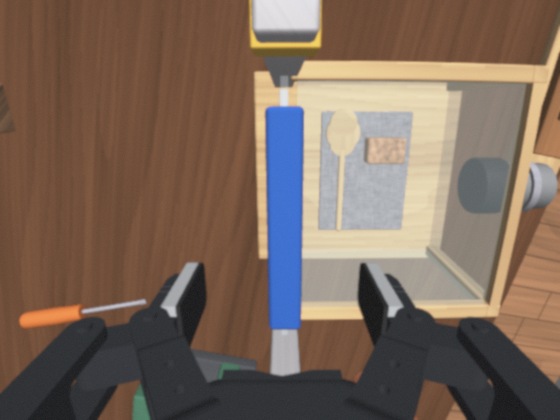

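The blue bar is between the open pads, aligned, about 2 mm off centre in x. Next I descend, then close.

Call:
arm_command(commands=[0.1, 0, 0.4, 0, 0, 0, 70, 0.1, 0, 0.8, 0, 0, 0, 70, 0.1, 0, 1.3, 0, 0, 0, 70, 0.1, 0, 1.8, 0, 0, 0, 70, 0.1, 0, 2.3, 0, 0, 0, 70, 0.1, 0, 2.8, 0, 0, 0, 70, 0.1, 0, 3.3, 0, 0, 0, 70, 0.1, 0, 3.7, 0, 0, 0, 70, 0.1, 0, 3.9, 0, 0, 0, 70, 0.1, 0, 3.9, 0, 0, 0, 70])

```text
time: 10.45
tool_pos: [579.6, -293.4, 259.4]
eef_rot: [[0.979, 0.202, -0.001], [0.202, -0.979, 0.0], [-0.001, -0.0, -1.0]]
force: [-0.7, -0.3, 1.3]
grip_width: 69.8
```

Call:
arm_command(commands=[0, 0, 0, 0, 0, 0, 50, 0, 0, 0, 0, 0, 0, 40, 0, 0, 0, 0, 0, 0, 30, 0, 0, 0, 0, 0, 0, 20, 0, 0, 0, 0, 0, 0, 15, 0, 0, 0, 0, 0, 0, 15, 0, 0, 0, 0, 0, 0, 15, 0, 0, 0, 0, 0, 0, 15, 0, 0, 0, 0, 0, 0, 15, 0, 0, 0, 0, 0, 0, 15], force=60)

```text
time: 11.45
tool_pos: [579.1, -293.8, 260.0]
eef_rot: [[0.979, 0.202, -0.001], [0.202, -0.979, -0.0], [-0.001, 0.0, -1.0]]
force: [-6.6, -0.8, 2.6]
grip_width: 23.2
```

```bash
python3 -c "
from h import *
goto([579,-294.5,259],11.8)
im=eyes.grab_frame('scene');cv2.imwrite('pics/s6.png',im[:,:,::-1])
"
```

```text
t 11.45 pos [ 579.1 -293.8  260. ] F [-6.6 -0.8  2.6] grip 23.2
shift [-0.01  0.03  0.04] turn [ 0.01  0.08 -0.16]
```

View pics/s6.png

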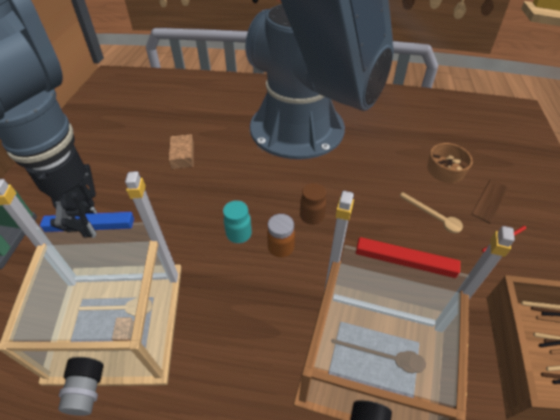

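The bar is gripped at 23.2 mm. Next I lift 80 mm.

Call:
arm_command(commands=[0, 0, -0.2, 0, 0, 0, 15, 0, 0, -0.6, 0, 0, 0, 15, 0, 0, -1, 0, 0, 0, 15, 0, 0, -1.4, 0, 0, 0, 15, 0, 0, -1.8, 0, 0, 0, 15, 0, 0, -2.2, 0, 0, 0, 15, 0, 0, -2.6, 0, 0, 0, 15, 0, 0, -3, 0, 0, 0, 15, 0, 0, -3.2, 0, 0, 0, 15, 0, 0, -3.2, 0, 0, 0, 15])

```text
time: 12.5
tool_pos: [579.1, -293.8, 340.4]
eef_rot: [[0.979, 0.202, -0.001], [0.202, -0.979, -0.0], [-0.001, 0.0, -1.0]]
force: [-8.2, -0.8, 3.1]
grip_width: 22.8
```

```bash
python3 -c "
from h import *
goto([579,-294.5,340],11.8)
im=eyes.grab_frame('scene');cv2.imwrite('pics/s7.png',im[:,:,::-1])
"
```

```text
t 12.5 pos [ 579.1 -293.8  340.4] F [-8.2 -0.8  3.1] grip 22.8
shift [-0.01  0.03  0.01] turn [ 0.01  0.08 -0.16]
```

View pics/s7.png

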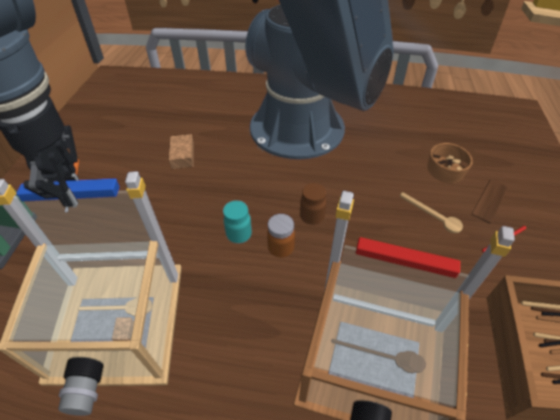

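The blue bar now lines up with the yellow bands (bands at about (5,198) and (135,192)). Next I release slowly and lift straight up.

Call:
arm_command(commands=[0, 0, 0, 0, 0, 0, 25, 0, 0, 0, 0, 0, 0, 30, 0, 0, 0, 0, 0, 0, 40, 0, 0, 0, 0, 0, 0, 50, 0, 0, 0, 0, 0, 0, 60, 0, 0, 0, 0, 0, 0, 70, 0, 0, 0, 0, 0, 0, 70, 0, 0, 0, 0, 0, 0, 70, 0, 0, 0, 0, 0, 0, 70, 0, 0, 0, 0, 0, 0, 70])

```text
time: 13.55
tool_pos: [579.8, -293.5, 339.9]
eef_rot: [[0.979, 0.202, 0.0], [0.202, -0.979, -0.0], [0.0, 0.0, -1.0]]
force: [0.7, 0.9, 0.3]
grip_width: 70.0
```

Call:
arm_command(commands=[0, 0, -0.3, 0, 0, 0, 70, 0, 0, -0.7, 0, 0, 0, 70, 0, 0, -1.1, 0, 0, 0, 70, 0, 0, -1.5, 0, 0, 0, 70, 0, 0, -1.9, 0, 0, 0, 70, 0, 0, -2.3, 0, 0, 0, 70, 0, 0, -2.7, 0, 0, 0, 70, 0, 0, -3, 0, 0, 0, 70, 0, 0, -3, 0, 0, 0, 70, 0, 0, -3, 0, 0, 0, 70])

```text
time: 14.55
tool_pos: [579.9, -293.6, 414.9]
eef_rot: [[0.979, 0.202, 0.0], [0.202, -0.979, -0.0], [0.0, 0.0, -1.0]]
force: [-1.1, 0.1, 0.1]
grip_width: 70.1
```

```bash
python3 -c "
from h import *
goto([450,-262,415],11.8)
P=eyes.camera_params('wrist');im=eyes.grab_frame('wrist');cv2.imwrite('pics/w8.png',im[:,:,::-1])
"
```

```text
t 14.55 pos [ 579.9 -293.6  414.9] F [-1.1  0.1  0.1] grip 70.1
shift [-4.84 -2.29 -0.01] turn [ 0.01 -0.02 -0.14]
```

View pics/w8.png

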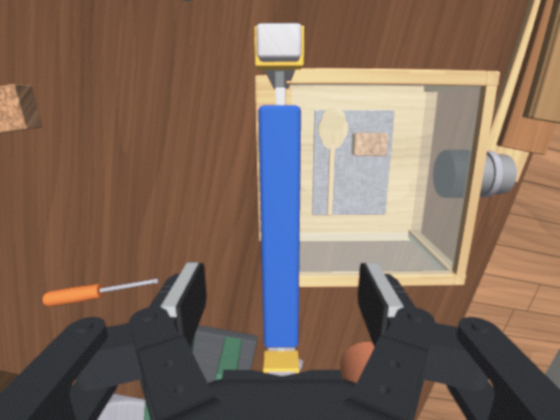

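Released cleanly. I back off far enough to leave the fixed cameras a clear view.

Call:
arm_command(commands=[-0.8, -0.2, 0, 0, 0, 0, 70, -1.7, -0.6, 0, 0, 0, 0, 70, -2.6, -1, 0, 0, 0, 0, 70, -3.5, -1.5, 0, 0, 0, 0, 70, -4.4, -2, 0, 0, 0, 0, 70, -5.3, -2.3, 0, 0, 0, 0, 70, -6.2, -2.3, 0, 0, 0, 0, 70, -7, -2.3, 0, 0, 0, 0, 70, -7.5, -2.3, 0, 0, 0, 0, 70, -7.5, -2.3, 0, 0, 0, 0, 70])

```text
time: 15.6
tool_pos: [383.5, -275.2, 415.1]
eef_rot: [[0.98, 0.201, 0.0], [0.201, -0.98, -0.0], [0.0, 0.0, -1.0]]
force: [-0.7, 0.8, -0.1]
grip_width: 70.0
```

```bash
python3 -c "
from h import *
for n in ('top','scene'):
  im=eyes.grab_frame(n);cv2.imwrite('pics/%s9.png'%n,im[:,:,::-1])
s=telemetry.sense();print(s['time'],s['tool_pos'])
for k in ('red','blue'):
  try: bar(k,'pics/scene9.png','pics/top9.png')
  except Exception as e: print(k,e)
a=cv2.imread('pics/top9.png');b=cv2.imread('pics/scene9.png')
cv2.imwrite('pics/c9.png',np.hstack([cv2.resize(a,(400,300)),cv2.resize(b,(400,300))]))
"
```

```text
15.7 [ 384.83627332 -275.13139662  414.80928319]
red top-face centre [[567.1 241.9 212.3   1.7]] {'scene': array([409.47219846, 254.42087254]), 'top': array([144.75682382, 145.51116625])}
blue top-face centre [[ 579.1 -292.9  295.1    2.6]] {'scene': array([ 67.99300699, 186.36563437]), 'top': array([438.66340509, 121.82876712])}
```

View pics/c9.png

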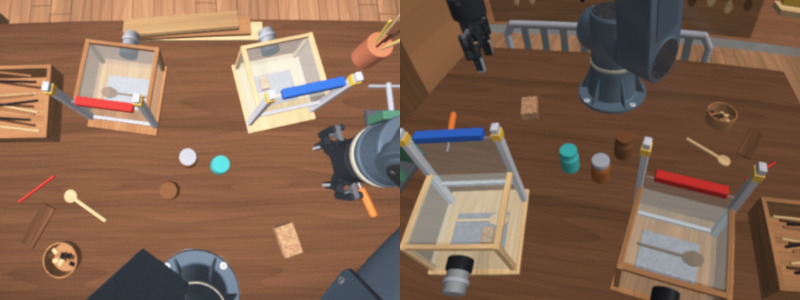

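```bash
python3 -c "
from bench import close_job
print(close_job())"
```

```text
the job is handed in; nothing more can be done
None
```

The job is handed in after about 16 s of the 54 s allowed; no verdict was reported, so the result rests on my own checks.

- **Red hood:** I pushed the bar down with the closed fingers until I felt the stop at about 30 N. Two-view triangulation afterwards put its centre at about 202–205 mm, against a limit of 215 mm.
- **Blue hood:** I gripped the bar, lifted it 80 mm, released it and backed away. Its centre measures about 285 mm, which is the height of the yellow bands.
- **Jar:** By eye, it is still upright in the same place in the last pictures. I did not re-measure it, but the arm never came near it.
- **Arm:** At the end the arm was clear of everything, with the measured tool force near zero.

**Check that disagreed:** One mid-run red measurement had a 7.6 mm gap between the two camera rays, because the arm may have hidden part of the bar in the top view. The final measurement's gap was 1.7 mm.

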